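Sort measured fittings onto their silhouette pads

ROBOT

A 6-joint arm with a two-finger parallel gripper is mounted at the origin on the work surface. World frame = base frame: x ahead of the robot, y to its left, z up, the work surface at z = 0. Lengths are in m, angles in degrees, forces in N, time in s.
With the tool pointing down it reaches from about 0.3 to 0.775 m from the base axis. Payload 14.6 kg.
Tool frame: the origin (TCP) lies on the centre line of the jaws, within the pads' length; the fingertips stand 8 mm ahead of it and the grasp point (between the pads) lies 11 mm behind it; x points along the fingers, z is the direction in which the jaws open and shut, and the axes are right-handed (so a half turn about x gives the same grasp; the last joint's range is limited). The gripper opens to 85 mm and grips with 20 to 120 N. Pads are 22 mm wide; open, the fingers measure 114 mm over their backs; the gripper's body (76 mm by 85 mm) begins 54 mm behind the grasp point. The pads swing forward as they close: fully open they stand 13 mm farther back than shut.
Start: joints at [-73.545, 17.183, 87.147, -0, 75.671, -3.816], TCP at [0.191, -0.516, 0.216] pointing down, gripper open.
Joint ranges: [-173.82, 173.82], [-45.26, 126.66], [13.44, 144.39], [-59.66, 239.66], [0, 175.72], [-146.38, 146.38]. Speed limits (degrees/s): [127.2, 127.2, 147.25, 180, 180, 180].

INTERFACE

Orientations are given as [roll, pitch, yaw] about the fixed x, y, z axes, in that order (R = Rz(yaw) Ry(pitch) Rx(roll)).
In Python, from station import * gives the robot as it stands.
- The arm moves only by the tool arm_command, never from a script. Its arguments are lists of equal length, an entry for each row: "linear": the shift along the tool's x, y, z in mm, a list of three; "dr": the turn, a rotation vector about the tool's x, y, z in rad, a list of three; "hand": the finger opening in mm, from 0 to 85.4. In form: {"linear": [[tx, ty, tz], ...], "dr": [[rx, ry, rz], ...], "hand": [hand, ...]}. A call has 1 to 8 rows; each row shifts and turns the pose as measured when the row begins, along the tool's axes as they then stand; what a row does not reach is not made up. A row lasts 1/10 s, in which the tool goes at most 50 mm and 8.59 degrees, less where a joint would pass 70% of its speed; a pose out of reach is approached as far as the arm can. A call with a gripper value outside its range is refused whole. The fingers move at their own pace and stop on an object; the grip force is fixed at half the most. Time passes only in rows, so rows that do not move let the fingers close. It gives the time, the measured TCP pose, the force and the opening at its end, in the units of the state.
- state(): the state, without advancing time (a new reading comes with each control period).
- snapshot(name): name is "side" or "top"; returns the picture (384x512x3 uint8, red, green, blue); there is no depth.
- calibration(name): a dict with "camera_matrix" (3x3 intrinsics, pixels), "R" (3x3) and "t" (3): a world point X has camera coordinates R X + t. Camera axes: x right, y down, z forward; pixel columns grow to the right and rows downward; lengths in m; the calibration is good to about 2 mm. A picture is of the moment at which its call begins. calibration takes no time and is no camera call.
- sign_off(): hands the job in, once; it reports no verdict.
The state is a dict: "time": time; "joints": joint angles; "qvel": joint speeds; "joint_efforts": joint torques, N m; "tool_pos": TCP position; "orientation": TCP orientation; "ft_force": force on the tool from outside, world axes, zero at the start; "ft_torque": the same for the moment, N m; "opening": finger opening in m.
Only numpy, scipy, OpenCV 4.12 (cv2) and the standard library are available. Lean on these libraries where they do the work, as an engineer would, in place of code of your own. Each camera call takes 0.05 s, during which the arm holds its last target. There are 200 camera calls.

TASK

Four white threaded fittings have just been measured and stand about the bench. Stand each one, neck up, on the black pad whose grey silhouette has the shape and size of its flange, centred on the silhouette and turned to line up with it where it is not round. Do not shift or knock over the micrometer or the small amber vial that lie among them.

Things in the scene. Friction and masses are not known exactly. Their poses are not given: they have to be found in the camera images.
- big_fitting_center (a point): White plastic threaded fitting, 60 mm tall, standing upright on the bench: round flange 72 mm in diameter, 8 mm thick, at the bottom; above it a round neck 26 mm in diameter (thread ridges to 28 mm) up to the top. The point is on the axis, half-way up (30 mm above the underside). z up. About 85 g, loose.
- small_fitting_center (a point): White plastic threaded fitting, 60 mm tall, standing upright on the bench: round flange 44 mm in diameter, 8 mm thick, at the bottom; above it a round neck 26 mm in diameter (thread ridges to 28 mm) up to the top. The point is on the axis, half-way up (30 mm above the underside). z up. About 55 g, loose.
- square_fitting_center (a point): White plastic threaded fitting, 60 mm tall, standing upright on the bench: square flange 54 x 54 mm, sides along its x and y axes, 8 mm thick, at the bottom; above it a round neck 26 mm in diameter (thread ridges to 28 mm) up to the top. The point is on the axis, half-way up (30 mm above the underside). z up. About 70 g, loose.
- oblong_fitting_center (a point): White plastic threaded fitting, 60 mm tall, standing upright on the bench: oblong flange with round ends, 78 mm long along its x axis and 40 mm wide along y, 8 mm thick, at the bottom; above it a round neck 26 mm in diameter (thread ridges to 28 mm) up to the top. The point is on the axis, half-way up (30 mm above the underside). z up. About 75 g, loose.
- big_pad: Black rubber pad 100 x 100 x 4 mm fixed to the bench, showing a flat light-grey silhouette, centred: disc 80 mm in diameter. It belongs to the fitting with the large round flange. Origin at the centre of the underside, on the bench (pad top 4 mm above it). z up.
- small_pad: Black rubber pad 100 x 100 x 4 mm fixed to the bench, showing a flat light-grey silhouette, centred: disc 52 mm in diameter. It belongs to the fitting with the small round flange. Origin at the centre of the underside, on the bench (pad top 4 mm above it). z up.
- square_pad: Black rubber pad 100 x 100 x 4 mm fixed to the bench, showing a flat light-grey silhouette, centred: square 62 x 62 mm, sides along its x and y axes (and the pad's edges). It belongs to the fitting with the square flange. Origin at the centre of the underside, on the bench (pad top 4 mm above it). z up.
- oblong_pad: Black rubber pad 100 x 100 x 4 mm fixed to the bench, showing a flat light-grey silhouette, centred: oblong with round ends, 86 mm along its x axis, 48 mm along y. It belongs to the fitting with the oblong flange. Origin at the centre of the underside, on the bench (pad top 4 mm above it). z up.
- micrometer: Blue and steel micrometer lying on the bench among the fittings, loose, 0.2 kg: about 115 mm along its x axis (32 mm behind to 85 mm ahead of the origin), from 30 mm to the -y side to 21 mm to the +y side, 21 mm high. Origin on the bench beneath its frame. Not to be disturbed.
- vial_center (a point): Small amber glass vial with a black cap, 24 mm in diameter, 45 mm tall, standing loose on the bench. The point is half-way up on its axis. Not to be disturbed.
There are look-alikes about, which are no part of the job. What is shaped like the part that bears big_fitting_center but blue, brown or pink is not meant.

How it is judged:
By the outcome, as a careful person would: the job done as asked, in the order asked, and still so for the second after the job is handed in, with the robot touching nothing.
It also fails if it takes over 120 s, if anything falls off the work surface, if the arm or the gripper's body presses on something with over 40 N, if the wrist force passes 120 N, or if a joint passes its speed limit or range.

## Working session

There is one attempt and no reset: what is moved stays moved. The work goes in short steps, Python scripts to look and compute and a tool call to move; the robot and the scene stay as the last step left them, time stands still between calls to the robot, and variables do not carry over. Pictures are saved under pics/ and viewed, about 12 in all and at most 16, crops included, and the job is handed in when it is done.

Besides the shell and the picture viewer there is one more tool, called as name(argument=value, ...), one argument or row to a line, values as JSON. arm_command: Moves the arm, as the interface text tells. Its arguments: {"type":"object","properties":{"linear":{"type":"array","items":{"type":"array","items":{"type":"number"}}},"dr":{"type":"array","items":{"type":"array","items":{"type":"number"}}},"hand":{"type":"array","items":{"type":"number"}}},"required":["linear","dr","hand"]}

```bash
ls; mkdir -p pics
python3 - <<'E'
from station import *
import cv2
print(state())
for n in("side","top"):
    c=calibration(n);print(n,c)
    cv2.imwrite(f"pics/{n}0.png",snapshot(n)[:,:,::-1])
E
```

```text
pics
{'time': 0.0, 'joints': array([-7.35435898e+01,  1.72180769e+01,  8.71817669e+01, -6.31343781e-04,
        7.56713437e+01, -3.81477295e+00]), 'qvel': array([-0.09840631,  0.05797565,  0.08635431, -0.01386581,  0.0241941 ,
        0.03101349]), 'joint_efforts': array([ 1.49860232e-03, -5.43509245e+01, -3.61788225e+01,  2.22297496e-05,
        4.05234197e-03, -1.08199657e-05]), 'tool_pos': array([ 0.19048427, -0.51567694,  0.21538706]), 'orientation': array([176.67739337,  89.92880995, 106.94873312]), 'ft_force': array([ 0.60768285, -0.39909529,  0.31567212]), 'ft_torque': array([-0.00661029, -0.01631143, -0.01947861]), 'opening': 0.08508099485534439}
side {'camera_matrix': array([[441.74116991,   0.        , 252.89821482],
       [  0.        , 441.74116991, 189.3473768 ],
       [  0.        ,   0.        ,   1.        ]]), 'R': array([[-0.98502275, -0.17164418, -0.01638451],
       [-0.10565781,  0.67596201, -0.72932283],
       [ 0.13625932, -0.71666843, -0.68397351]]), 't': array([0.4629147 , 0.09377229, 1.22302878])}
top {'camera_matrix': array([[455.47237063,   0.        , 250.78782862],
       [  0.        , 455.47237063, 194.27397786],
       [  0.        ,   0.        ,   1.        ]]), 'R': array([[-0.00810246, -0.99988793,  0.0125888 ],
       [-0.99833896,  0.0073705 , -0.05714022],
       [ 0.05704103, -0.01303087, -0.99828679]]), 't': array([-0.008925  ,  0.45387249,  1.29042988])}
```

View pics/top0.png

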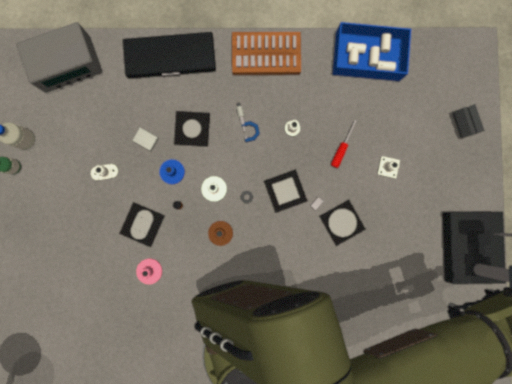

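View pics/side0.png

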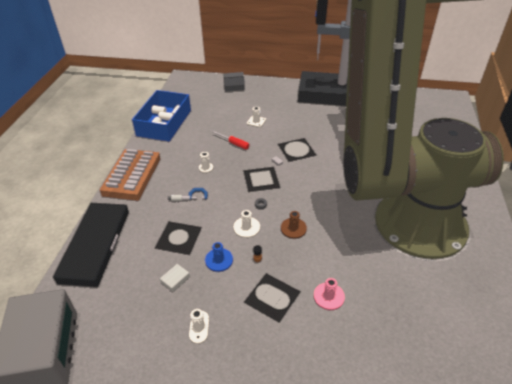

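The top view shows the white fittings at big (214,188), small (293,127), square (389,167) and oblong (104,172). The pads are at big (343,222), small (192,128), square (286,190) and oblong (142,224). The micrometer is at (248,125) and the vial at (178,205). Possible mix-ups are the blue (172,172), brown (220,233) and pink (149,271) fittings, the white box (145,138), the white chip (317,203), the washer (247,197) and the white parts in the blue bin. I choose white parts with a flange and neck.

```bash
cat > h.py <<'E'
from station import *
import cv2, numpy as np
C={n:calibration(n) for n in("side","top")}
def ray(n,uv):
    c=C[n];K,R,t=c["camera_matrix"],c["R"],c["t"]
    d=np.linalg.solve(K,np.c_[np.atleast_2d(uv).astype(float),np.ones(len(np.atleast_2d(uv)))].T)
    return -R.T@t,(R.T@d).T
def plane(n,uv,z):
    o,d=ray(n,uv); return (o+d*((z-o[2])/d[:,2])[:,None])[:,:2]
def proj(n,X):
    c=C[n];p=c["camera_matrix"]@(c["R"]@np.asarray(X,float)+c["t"]);return p[:2]/p[2]
def tri(a,b):
    (o1,d1),(o2,d2)=ray("side",a),ray("top",b);d1=d1[0];d2=d2[0]
    s=np.linalg.lstsq(np.c_[d1,-d2],o2-o1,rcond=None)[0]
    p,q=o1+s[0]*d1,o2+s[1]*d2;return (p+q)/2,np.linalg.norm(p-q)*1e3
S=6
def shape(n,im,uv,z,kind,r=28,lo=None):
    """light blob around uv, subpixel contour by upsampling, laid on plane z (mm out)"""
    u,v=map(int,np.round(uv));x0,y0=u-r,v-r
    g=im[y0:y0+2*r,x0:x0+2*r].min(2)
    G=cv2.resize(g,None,fx=S,fy=S,interpolation=cv2.INTER_CUBIC)
    th=lo or cv2.threshold(G,0,255,cv2.THRESH_OTSU)[0]
    cs,_=cv2.findContours((G>th).astype(np.uint8),cv2.RETR_EXTERNAL,cv2.CHAIN_APPROX_NONE)
    cc=np.array([r*S,r*S])
    c=max((c for c in cs if cv2.pointPolygonTest(cv2.convexHull(c),(r*S*1.,r*S*1.),True)>-15),key=cv2.contourArea)
    p=(c[:,0,:]+.5)/S-.5+[x0,y0]
    P=(plane(n,p,z)*1e3).astype(np.float32)
    h=cv2.convexHull(P);(ex,ey),sz,a=cv2.minAreaRect(h)
    m=cv2.moments(h);cen=np.array([m['m10'],m['m01']])/m['m00']
    # long side angle in world
    b=cv2.boxPoints(((ex,ey),sz,a));e=[b[1]-b[0],b[2]-b[1]];L=max(e,key=np.linalg.norm)
    return dict(rect=np.round([ex,ey],1),cen=np.round(cen,1),size=np.round(sorted(sz),1),ang=round(float(np.degrees(np.arctan2(L[1],L[0]))%180),1),th=th)
E
python3 - <<'E'
from h import *
T=cv2.imread("pics/top0.png")[:,:,::-1];D=cv2.imread("pics/side0.png")[:,:,::-1]
print("cam",-C["top"]["R"].T@C["top"]["t"],-C["side"]["R"].T@C["side"]["t"])
F=dict(big=((214,188),(246,226)),small=((293,127),(205,168)),square=((389,167),(256,121)),oblong=((104,172),(199,328)))
Pd=dict(big=((343,222),(297,149)),small=((192,128),(178,237)),square=((286,190),(262,179)),oblong=((142,224),(272,296)))
for k in F:
    print(k,"fit",shape("top",T,F[k][0],.004,k,r=20)); print("   side",shape("side",D,F[k][1],.004,k,r=26))
    a=shape("top",T,Pd[k][0],.004,k,r=20);b=shape("side",D,Pd[k][1],.004,k,r=30)
    print("   pad",a);print("   side",b)
v=[cv2.resize(T[v-20:v+20,u-20:u+20],(200,200),interpolation=2) for u,v in [F[k][0] for k in F]]
w=[cv2.resize(D[v-32:v+18,u-25:u+25],(200,200),interpolation=2) for u,v in [F[k][1] for k in F]]
cv2.imwrite("pics/crop.png",np.vstack([np.hstack(v),np.hstack(w)])[:,:,::-1])
E
```

```text
cam [0.37943882 0.00454615 1.31426583] [0.29924021 0.89257622 0.91249419]
big fit {'rect': array([472.5,  94.5]), 'cen': array([472.2,  94.6]), 'size': array([72.3, 72.7]), 'ang': 154.8, 'th': 165.0}
   side {'rect': array([479.1,  81.2]), 'cen': array([474.6,  80.9]), 'size': array([74.9, 95.8]), 'ang': 130.1, 'th': 175.0}
   pad {'rect': array([ 371.6, -275.3]), 'cen': array([ 371.6, -275.2]), 'size': array([81.2, 81.5]), 'ang': 62.9, 'th': 91.0}
   side {'rect': array([ 364.8, -291.3]), 'cen': array([ 372. , -297.1]), 'size': array([215.8, 325.2]), 'ang': 98.5, 'th': 106.0}
small fit {'rect': array([ 647.5, -134.5]), 'cen': array([ 648.3, -134.7]), 'size': array([46.5, 46.5]), 'ang': 17.2, 'th': 148.0}
   side {'rect': array([ 657.7, -143.3]), 'cen': array([ 653. , -146.5]), 'size': array([177. , 266.1]), 'ang': 102.0, 'th': 109.0}
   pad {'rect': array([649.7, 158. ]), 'cen': array([649.8, 157.8]), 'size': array([115.7, 117. ]), 'ang': 179.8, 'th': 79.0}
   side {'rect': array([657.6, 150.1]), 'cen': array([653.1, 147.2]), 'size': array([173.4, 229.8]), 'ang': 104.2, 'th': 98.0}

[... 326 characters left out ...]
-112.1]), 'size': array([65.2, 65.3]), 'ang': 109.8, 'th': 88.0}
   side {'rect': array([ 466. , -121.8]), 'cen': array([ 466.4, -122.1]), 'size': array([196.3, 279.2]), 'ang': 99.0, 'th': 104.0}
oblong fit {'rect': array([522.9, 410. ]), 'cen': array([523.1, 410.1]), 'size': array([43.5, 79.5]), 'ang': 96.0, 'th': 153.0}
   side {'rect': array([524.9, 402.5]), 'cen': array([525.7, 402.8]), 'size': array([43.8, 85.9]), 'ang': 102.2, 'th': 175.0}
   pad {'rect': array([371. , 301.4]), 'cen': array([371. , 301.2]), 'size': array([51.2, 87.9]), 'ang': 154.8, 'th': 85.0}
   side {'rect': array([371.8, 294.5]), 'cen': array([373.6, 293.1]), 'size': array([151.7, 167.3]), 'ang': 99.2, 'th': 100.0}
```

View pics/crop.png

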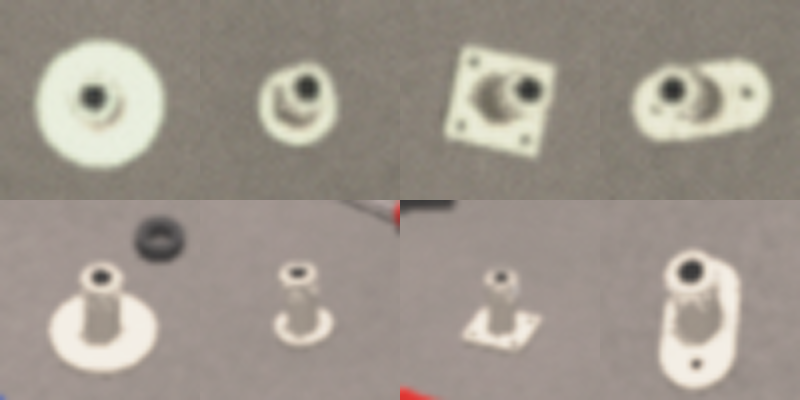

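The crops confirm the four white fittings, one each with a large round, small round, square and oblong flange, all standing neck up. Next I'll check heights by triangulating the dark bore tops and the pad silhouettes.

Run:
```python
from h import *
T=cv2.imread("pics/top0.png")[:,:,::-1];D=cv2.imread("pics/side0.png")[:,:,::-1]
def dark(im,uv,r=5):
    u,v=uv;g=im[v-r:v+r+1,u-r:u+r+1].min(2).astype(float);w=np.clip(g.max()*.55-g,0,None)
    Y,X=np.mgrid[-r:r+1,-r:r+1];return np.array([(w*X).sum()/w.sum()+u,(w*Y).sum()/w.sum()+v])
H=dict(big=((212,187),(246,213)),small=((294,125),(204,154)),square=((395,165),(256,108)),oblong=((98,170),(197,314)))
for k,(a,b) in H.items():
    p,q=dark(T,a),dark(D,b);X,e=tri(q,p);print(k,p.round(1),q.round(1),"bore top",(X*1e3).round(1),"miss",round(e,1),"top@60",(plane("top",p,.06)*1e3).round(1))
Pd=dict(big=((343,222),(297,149)),small=((192,128),(178,237)),square=((286,190),(262,179)),oblong=((142,224),(272,296)))
for k,(a,b) in Pd.items():
    s=shape("top",T,a,.004,k,r=15,lo=110);d=shape("side",D,b,.004,k,r=22,lo=125)
    pt=lambda s,n:proj(n,np.r_[s['cen']/1e3,.004])
    X,e=tri(pt(d,"side"),pt(s,"top"));print(k,s['cen'],s['size'],s['ang'],d['cen'],d['size'],d['ang'],(X*1e3).round(1),round(e,1))
```

```text
big [212.3 187. ] [245.8 212.8] bore top [471.8  94.   61.7] miss 0.2 top@60 [[472.1  94.2]]
small [293.9 124.2] [204. 154.] bore top [ 645.5 -133.5   61.3] miss 0.2 top@60 [[ 645.9 -133.6]]
square [394.3 164.5] [256. 108.] bore top [ 530.2 -411.2   61.6] miss 1.3 top@60 [[ 531.  -411.6]]
oblong [ 98.1 169.5] [196.3 313.4] bore top [522.6 407.9  61.3] miss 0.5 top@60 [[522.5 408.3]]
big [ 371.4 -275.2] [78.9 79.4] 62.4 [ 372.  -286.8] [154.5 239.5] 97.8 [ 371.3 -272.9   14.7] 0.3
small [647.9 158.1] [51. 51.] 134.5 [648.5 155.9] [50.9 51. ] 99.1 [647.5 157.8   6.4] 0.2
square [ 464.4 -112.2] [62.8 63. ] 19.9 [ 463.7 -118.9] [143.  203.9] 98.7 [ 463.3 -111.7   10.4] 1.4
oblong [370.8 301.3] [48.4 86.3] 155.4 [371.2 300.1] [48.3 85.5] 156.7 [370.9 301.    5.4] 0.3
```

```bash
cat > m.py <<'E'
from h import *
from scipy.spatial.transform import Rotation as Ro
import math
def cur():
    s=state();return np.array(s["tool_pos"])*1e3,Ro.from_euler("xyz",s["orientation"],degrees=True),s
def goal_R(phi): # tool x down, jaw axis z at azimuth phi
    x=np.array([0,0,-1.]);z=np.array([math.cos(math.radians(phi)),math.sin(math.radians(phi)),0]);y=np.cross(z,x)
    return Ro.from_matrix(np.c_[x,y,z])
def phi_of(R): z=R.as_matrix()[:,2];return math.degrees(math.atan2(z[1],z[0]))
def go(*wps,step=45,p=None,R=None):
    """wps: (x,y,z mm,phi); prints rows in tool axes"""
    if p is None: p,R,s=cur();print("at",p.round(1),"phi",round(phi_of(R),1),"j",np.round(s["joints"],1),"F",np.round(s["ft_force"],1),"t",round(s["time"],1))
    for w in wps:
        G=goal_R(w[3]);g=np.array(w[:3],float);rv=(R.inv()*G).as_rotvec()
        n=max(1,math.ceil(np.linalg.norm(g-p)/step-.02),math.ceil(np.degrees(np.linalg.norm(rv))/8.4-.02))
        print("->",w,"n",n)
        for i in range(n):
            d=(g-p)/(n-i);dr=(R.inv()*G).as_rotvec()/(n-i)
            print("  ",np.round(R.inv().apply(d),1).tolist(),np.round(dr,3).tolist())
            p=p+d;R=R*Ro.from_rotvec(dr)
E
python3 - <<'E'
from m import *
p,R,s=cur();print(R.as_matrix().round(3))
go((531,-412.5,130,phi_of(R)),(531,-412.5,45,phi_of(R)),(531,-412.5,30,phi_of(R)))
E
```

```text
[[-0.     0.938  0.346]
 [ 0.001  0.346 -0.938]
 [-1.     0.    -0.001]]
at [ 190.5 -515.7  215.5] phi -69.7 j [-73.5  17.2  87.2  -0.   75.7  -3.8] F [-0.6 -0.9 -0.2] t 0.1
-> (531, -412.5, 130, -69.72732026984526) n 9
   [9.5, 39.5, 2.4] [-0.0, -0.0, -0.0]
   [9.5, 39.5, 2.4] [-0.0, -0.0, -0.0]
   [9.5, 39.5, 2.4] [-0.0, -0.0, -0.0]
   [9.5, 39.5, 2.4] [-0.0, -0.0, -0.0]
   [9.5, 39.5, 2.4] [-0.0, -0.0, -0.0]
   [9.5, 39.5, 2.4] [-0.0, -0.0, -0.0]
   [9.5, 39.5, 2.4] [-0.0, -0.0, -0.0]
   [9.5, 39.5, 2.4] [-0.0, -0.0, -0.0]
   [9.5, 39.5, 2.4] [-0.0, -0.0, -0.0]
-> (531, -412.5, 45, -69.72732026984526) n 2
   [42.5, -0.0, -0.0] [0.0, 0.0, 0.0]
   [42.5, -0.0, -0.0] [0.0, 0.0, 0.0]
-> (531, -412.5, 30, -69.72732026984526) n 1
   [15.0, -0.0, -0.0] [0.0, 0.0, 0.0]
```

arm_command(
  linear=[
    [9.5,39.5,2.4],
    [9.5,39.5,2.4],
    [9.5,39.5,2.4],
    [9.5,39.5,2.4],
    [9.5,39.5,2.4],
    [9.5,39.5,2.4],
    [9.5,39.5,2.4],
    [9.5,39.5,2.4],
  ],
  dr=[
    [0,0,0],
    [0,0,0],
    [0,0,0],
    [0,0,0],
    [0,0,0],
    [0,0,0],
    [0,0,0],
    [0,0,0],
  ],
  hand=[60,60,60,60,60,60,60,60],
)

```text
time: 0.9
tool_pos: [0.5004, -0.4226, 0.1353]
orientation: [-144.6, 89.8, 145.2]
ft_force: [-0.8, -0.9, 0.8]
opening: 0.0599
```

```bash
python3 -c "
from m import *
go((531,-412.5,110,-69.7))"
```

```text
at [ 500.4 -422.6  135.3] phi -70.2 j [-43.4  34.6  73.1  -0.   72.5  26.8] F [-0.8 -0.9  0.8] t 0.9
-> (531, -412.5, 110, -69.7) n 1
   [25.3, 32.3, 0.9] [-0.008, -0.002, 0.002]
```

arm_command(
  linear=[
    [25.3,32.3,0.9],
    [0,0,0],
    [0,0,0],
  ],
  dr=[
    [-0.008,-0.002,0.002],
    [0,0,0],
    [0,0,0],
  ],
  hand=[60,60,60],
)

```text
time: 1.2
tool_pos: [0.5356, -0.4085, 0.1056]
orientation: [-163.6, 89.8, 127.0]
ft_force: [-0.3, -0.5, 0.9]
opening: 0.0599
```

Run:
```python
from m import *
go((531,-412.5,110,-69.7),(531,-412.5,30,-69.7))
T=snapshot("top");D=snapshot("side")
a=cv2.resize(T[127:207,340:440],(400,320),interpolation=2);b=cv2.resize(D[60:140,206:306],(400,320),interpolation=2)
cv2.imwrite("pics/c1.png",np.hstack([a,b])[:,:,::-1])
```

```text
at [ 535.6 -408.5  105.6] phi -69.4 j [-40.5  38.7  70.7   0.1  70.9  28.9] F [-0.3 -0.5  0.9] t 1.2
-> (531, -412.5, 110, -69.7) n 1
   [-4.4, -5.7, 2.1] [0.005, -0.004, 0.001]
-> (531, -412.5, 30, -69.7) n 2
   [40.0, -0.0, 0.0] [0.0, 0.0, -0.0]
   [40.0, -0.0, 0.0] [0.0, 0.0, -0.0]
```

View pics/c1.png

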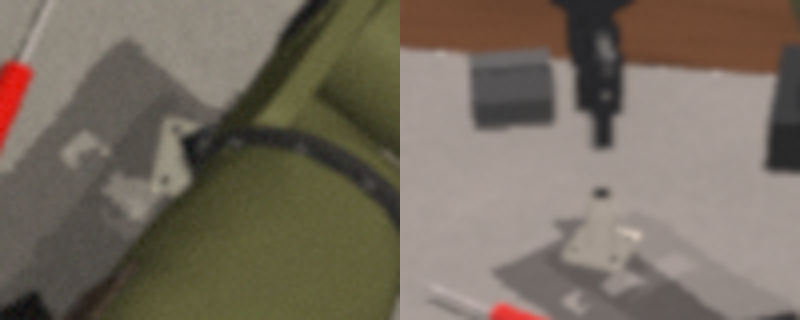

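The side crop shows the fingers directly above the square fitting's neck, with both at about crop column 600. There was about 5 mm of overshoot, so I'll correct it and then descend.

arm_command(
  linear=[
    [0,-5.7,2.1],
    [0,0,0],
    [0,0,0],
  ],
  dr=[
    [0.005,-0.004,0.001],
    [0,0,0],
    [0,0,0],
  ],
  hand=[60,60,60],
)

```text
time: 1.6
tool_pos: [0.5281, -0.4153, 0.1082]
orientation: [20.4, 89.8, -49.6]
ft_force: [-0.1, -0.2, -0.4]
opening: 0.0599
```

Run:
```python
from m import *
go((531,-412.5,40,-69.7),step=20)
```

```text
at [ 528.1 -415.3  108.2] phi -70.0 j [-41.3  38.   71.3  -0.   70.5  28.7] F [-0.1 -0.2 -0.4] t 1.6
-> (531, -412.5, 40, -69.7) n 4
   [17.1, 0.9, -0.4] [-0.001, 0.001, -0.0]
   [17.1, 0.9, -0.4] [-0.001, 0.001, -0.0]
   [17.1, 0.9, -0.4] [-0.001, 0.001, -0.0]
   [17.1, 0.9, -0.4] [-0.001, 0.001, -0.0]
```

arm_command(
  linear=[
    [14,2.4,-1],
    [14,0,0],
    [14,0,0],
    [12,0,0],
    [5,0,0],
    [0,0,0],
    [0,0,0],
  ],
  dr=[
    [-0.003,0.002,0],
    [0,0,0],
    [0,0,0],
    [0,0,0],
    [0,0,0],
    [0,0,0],
    [0,0,0],
  ],
  hand=[60,60,60,60,60,60,60],
)

```text
time: 2.3
tool_pos: [0.5292, -0.4133, 0.0426]
orientation: [-178.9, 89.9, 111.3]
ft_force: [0.2, -0.6, 0.3]
opening: 0.0598
```

Run:
```python
from m import *
go((531,-412.5,30,-69.7),step=20)
D=snapshot("side")
cv2.imwrite("pics/c2.png",cv2.resize(D[60:140,206:306],(600,480),interpolation=2)[:,:,::-1])
```

```text
at [ 529.2 -413.3   42.6] phi -69.8 j [-41.1  42.4  73.5   0.   64.2  28.7] F [ 0.2 -0.6  0.3] t 2.3
-> (531, -412.5, 30, -69.7) n 1
   [12.6, 2.0, -0.1] [-0.002, -0.001, 0.0]
```

View pics/c2.png

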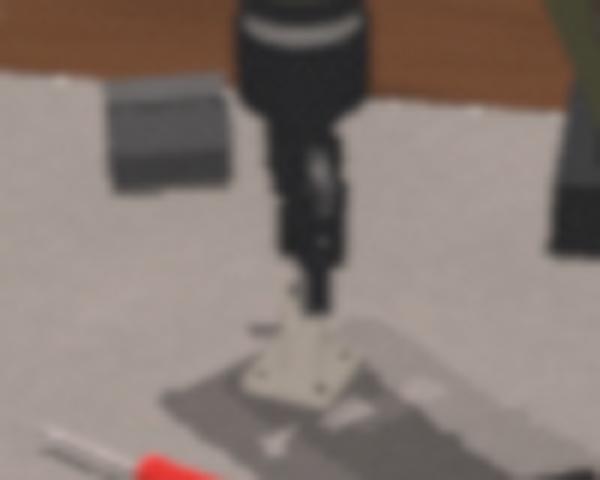

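arm_command(
  linear=[
    [8,1.3,0],
    [3,0.3,0],
    [0,0,0],
    [0,0,0],
    [0,0,0],
    [0,0,0],
    [0,0,0],
    [0,0,0],
  ],
  dr=[
    [0,0,0],
    [0,0,0],
    [0,0,0],
    [0,0,0],
    [0,0,0],
    [0,0,0],
    [0,0,0],
    [0,0,0],
  ],
  hand=[60,60,60,20,20,20,20,20],
)

```text
time: 3.15
tool_pos: [0.5316, -0.4132, 0.0327]
orientation: [50.0, 89.9, -19.8]
ft_force: [-0.2, -0.6, -0.4]
opening: 0.0235
```

Run:
```python
from m import *
p,R,s=cur();print(s["opening"],s["time"])
go((*p[:2],p[2]+100,phi_of(R)),(464.4,-112.2,p[2]+100,-36.5),step=40)
```

```text
0.02346614547229898 3.15
at [ 531.6 -413.2   32.7] phi -69.8 j [-41.   43.2  73.5   0.   63.2  28.8] F [-0.2 -0.6 -0.4] t 3.1
-> (np.float64(531.5994983019599), np.float64(-413.194457282884), np.float64(132.6556557659831), -69.8272307687924) n 3
   [-33.3, 0.1, 0.0] [0.0, 0.0, -0.001]
   [-33.3, 0.0, 0.0] [0.0, 0.0, -0.001]
   [-33.3, 0.0, 0.0] [0.0, 0.0, -0.001]
-> (464.4, -112.2, np.float64(132.6556557659831), -36.5) n 8
   [0.0, 5.1, -38.2] [-0.073, 0.0, 0.0]
   [0.0, 7.9, -37.7] [-0.073, 0.0, 0.0]
   [0.0, 10.6, -37.1] [-0.073, 0.0, 0.0]
   [0.0, 13.2, -36.2] [-0.073, 0.0, 0.0]
   [0.0, 15.8, -35.1] [-0.073, 0.0, 0.0]
   [0.0, 18.3, -33.9] [-0.073, 0.0, 0.0]
   [0.0, 20.8, -32.5] [-0.073, 0.0, 0.0]
   [0.0, 23.1, -30.9] [-0.073, 0.0, 0.0]
```

arm_command(
  linear=[
    [0,0,0],
    [0,0,0],
    [-8,0,0],
    [-15,0,0],
    [-15,0,0],
    [-8,0,0],
    [0,0,0],
  ],
  dr=[
    [0,0,0],
    [0,0,0],
    [0,0,0],
    [0,0,0],
    [0,0,0],
    [0,0,0],
    [0,0,0],
  ],
  hand=[20,20,20,20,20,20,20],
)

```text
time: 3.85
tool_pos: [0.5318, -0.4135, 0.0842]
orientation: [38.4, 89.8, -31.5]
ft_force: [0.1, -0.2, -0.3]
opening: 0.0233
```

Run:
```python
from m import *
p,R,s=cur();print(s["opening"],s["time"])
D=snapshot("side")
cv2.imwrite("pics/c3.png",cv2.resize(D[40:140,196:316],(600,500),interpolation=2)[:,:,::-1])
go((531.5,-413,160,-69.8),(464.4,-112.2,160,-36.5),step=40)
```

```text
0.023327507239195286 3.85
at [ 531.7 -413.5   83.6] phi -69.8 j [-41.   39.7  72.    0.   68.1  28.8] F [-0.8 -0.3 -0.5] t 3.9
-> (531.5, -413, 160, -69.8) n 2
   [-38.2, 0.1, -0.1] [-0.0, 0.001, -0.001]
   [-38.2, 0.0, -0.2] [-0.0, 0.001, -0.001]
-> (464.4, -112.2, 160, -36.5) n 8
   [0.0, 5.1, -38.2] [-0.073, 0.0, 0.0]
   [0.0, 7.9, -37.7] [-0.073, 0.0, 0.0]
   [0.0, 10.6, -37.0] [-0.073, 0.0, 0.0]
   [0.0, 13.2, -36.2] [-0.073, 0.0, 0.0]
   [0.0, 15.8, -35.1] [-0.073, 0.0, 0.0]
   [0.0, 18.3, -33.9] [-0.073, 0.0, 0.0]
   [0.0, 20.8, -32.5] [-0.073, 0.0, 0.0]
   [0.0, 23.1, -30.9] [-0.073, 0.0, 0.0]
```

View pics/c3.png

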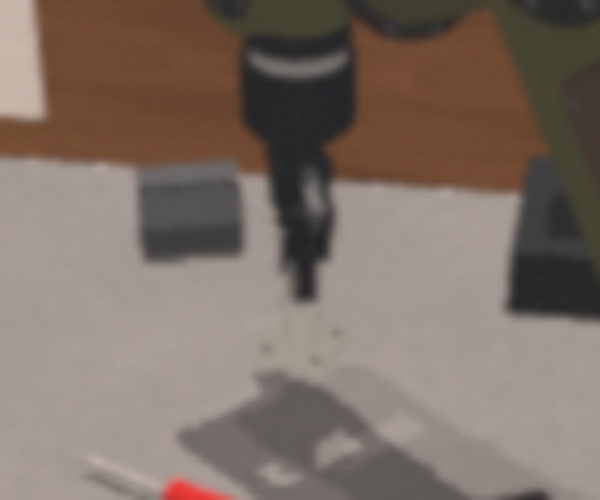

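Square fitting lifted, upright. Now carrying it to its pad.

arm_command(
  linear=[
    [-20,2,-15],
    [-20,7,-35],
    [-15,10.6,-37],
    [-10,13.2,-36.2],
    [0,15.8,-35.1],
    [0,18.3,-33.9],
    [0,20.8,-32.5],
    [0,15,-21],
  ],
  dr=[
    [-0.073,0,0],
    [-0.073,0,0],
    [-0.073,0,0],
    [-0.073,0,0],
    [-0.073,0,0],
    [-0.073,0,0],
    [-0.073,0,0],
    [-0.05,0,0],
  ],
  hand=[20,20,20,20,20,20,20,20],
)

```text
time: 4.7
tool_pos: [0.4652, -0.1438, 0.1469]
orientation: [133.5, 89.9, 96.8]
ft_force: [0.4, -0.6, -0.3]
opening: 0.0231
```

Run:
```python
from m import *
go((464.4,-112.2,80,-36.5),step=30)
```

```text
at [ 465.2 -143.8  146.9] phi -36.7 j [-2.150e+01  1.330e+01  1.018e+02  1.000e-01  6.490e+01  1.520e+01] F [ 0.4 -0.6 -0.3] t 4.7
-> (464.4, -112.2, 80, -36.5) n 3
   [22.3, 8.3, -6.5] [-0.001, -0.0, -0.0]
   [22.3, 8.3, -6.5] [-0.001, -0.0, -0.0]
   [22.3, 8.3, -6.5] [-0.001, -0.0, -0.0]
```

arm_command(
  linear=[
    [15,10,-8],
    [20,7,-5],
    [15,2,-2],
    [7,0,0],
    [0,0,0],
    [0,0,0],
  ],
  dr=[
    [0,0,0],
    [0,0,0],
    [0,0,0],
    [0,0,0],
    [0,0,0],
    [0,0,0],
  ],
  hand=[20,20,20,20,20,20],
)

```text
time: 5.3
tool_pos: [0.4633, -0.1153, 0.0884]
orientation: [124.3, 89.9, 88.0]
ft_force: [0.1, 1.2, -0.2]
opening: 0.0236
```

Run:
```python
from m import *
go((464.4,-112.2,50,-36.6),(464.4,-112.2,38,-36.6),step=30)
```

```text
at [ 463.3 -115.3   88.4] phi -36.3 j [-1.840e+01  1.690e+01  1.062e+02  1.000e-01  5.690e+01  1.790e+01] F [ 0.1  1.2 -0.2] t 5.3
-> (464.4, -112.2, 50, -36.6) n 2
   [19.2, 1.5, -0.5] [0.002, -0.0, -0.0]
   [19.2, 1.6, -0.5] [0.002, -0.0, -0.0]
-> (464.4, -112.2, 38, -36.6) n 1
   [12.0, -0.0, 0.0] [-0.0, -0.0, -0.0]
```

arm_command(
  linear=[
    [14,2,-1],
    [14,1,0],
    [8,0,0],
    [4,0,0],
    [2,0,0],
    [0,0,0],
    [0,0,0],
  ],
  dr=[
    [0.002,0,0],
    [0.001,0,0],
    [0,0,0],
    [0,0,0],
    [0,0,0],
    [0,0,0],
    [0,0,0],
  ],
  hand=[20,20,20,20,20,20,20],
)

```text
time: 6.0
tool_pos: [0.4668, -0.1145, 0.049]
orientation: [27.4, 89.6, -9.3]
ft_force: [0.2, 0.4, -0.6]
opening: 0.0236
```

Run:
```python
from m import *
go((464.4,-112.2,37,-36.6),step=30)
D=snapshot("side");print([shape("side",D,(262,178),.008,0,r=22,lo=l) for l in (125,175)])
T=snapshot("top")
cv2.imwrite("pics/c4.png",np.hstack([cv2.resize(I[b-30:b+30,a-40:a+40],(400,300),interpolation=2) for I,a,b in((T,286,190),(D,262,170))])[:,:,::-1])
```

```text
at [ 466.8 -114.5   49. ] phi -36.6 j [-1.820e+01  2.080e+01  1.073e+02  1.000e-01  5.150e+01  1.840e+01] F [ 0.2  0.4 -0.6] t 6.0
-> (464.4, -112.2, 37, -36.6) n 1
   [12.0, 0.4, -3.3] [-0.001, 0.006, -0.003]Traceback (most recent call last):
  File "<stdin>", line 3, in <module>
  File "h.py", line 25, in shape
    c=max((c for c in cs if cv2.pointPolygonTest(cv2.convexHull(c),(r*S*1.,r*S*1.),True)>-15),key=cv2.contourArea)
ValueError: max() iterable argument is empty
```

arm_command(
  linear=[
    [5,0.3,-2.2],
    [3,0,-0.5],
    [1.5,0,0],
    [0,0,0],
    [0,0,0],
  ],
  dr=[
    [0,0.005,-0.002],
    [0,0,0],
    [0,0,0],
    [0,0,0],
    [0,0,0],
  ],
  hand=[20,20,20,20,20],
)

```text
time: 6.55
tool_pos: [0.4648, -0.1125, 0.0391]
orientation: [46.2, 89.9, 9.6]
ft_force: [-1.3, 0.0, -1.4]
opening: 0.0233
```

Run:
```python
from m import *
go((464.4,-112.2,37,-36.6),step=30)
T=snapshot("top");D=snapshot("side")
cv2.imwrite("pics/c4.png",np.hstack([cv2.resize(I[b-30:b+30,a-40:a+40],(400,300),interpolation=2) for I,a,b in((T,286,190),(D,262,170))])[:,:,::-1])
```

```text
at [ 464.8 -112.5   39.1] phi -36.6 j [-18.   21.7 107.7   0.   50.5  18.6] F [-1.3  0.  -1.4] t 6.5
-> (464.4, -112.2, 37, -36.6) n 1
   [2.1, -0.0, -0.5] [-0.0, 0.001, -0.001]
```

View pics/c4.png

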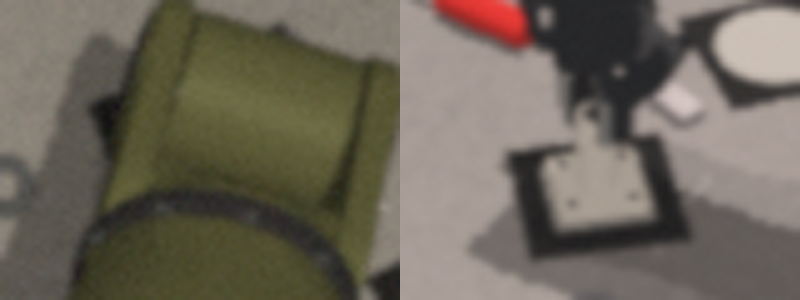

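The square fitting sits over its silhouette, parallel to the pad. I'll lower the last 2 mm, release and lift.

arm_command(
  linear=[
    [1.5,0,-0.3],
    [0.5,0,0],
    [0,0,0],
    [0,0,0],
    [0,0,0],
    [-15,0,0],
    [-35,0,0],
    [-40,0,0],
  ],
  dr=[
    [0,0,0],
    [0,0,0],
    [0,0,0],
    [0,0,0],
    [0,0,0],
    [0,0,0],
    [0,0,0],
    [0,0,0],
  ],
  hand=[20,20,55,55,55,55,55,55],
)

```text
time: 7.45
tool_pos: [0.4622, -0.1116, 0.1254]
orientation: [-166.4, 89.6, 156.9]
ft_force: [0.1, 0.3, -0.0]
opening: 0.0552
```

Run:
```python
from m import *
p,R,s=cur()
go((646.5,-134,130,-36.6),step=40)
```

```text
at [ 462.2 -111.6  125.4] phi -36.6 j [-18.   13.8 104.4   0.   62.2  18.6] F [ 0.1  0.3 -0. ] t 7.5
-> (646.5, -134, 130, -36.6) n 5
   [-1.2, 18.4, 32.2] [-0.0, -0.001, 0.0]
   [-1.1, 18.4, 32.2] [-0.0, -0.001, 0.0]
   [-1.1, 18.4, 32.2] [-0.0, -0.001, 0.0]
   [-1.0, 18.4, 32.2] [-0.0, -0.001, 0.0]
   [-1.0, 18.4, 32.2] [-0.0, -0.001, 0.0]
```

arm_command(
  linear=[
    [0,10,18],
    [0,18.4,32.2],
    [0,18.4,32.2],
    [0,18.4,32],
    [0,14,24],
    [0,7,12],
    [0,2,4],
    [0,0,0],
  ],
  dr=[
    [0,0,0],
    [0,0,0],
    [0,0,0],
    [0,0,0],
    [0,0,0],
    [0,0,0],
    [0,0,0],
    [0,0,0],
  ],
  hand=[55,55,55,55,55,55,55,55],
)

```text
time: 8.25
tool_pos: [0.6471, -0.1343, 0.1319]
orientation: [30.9, 89.8, -5.8]
ft_force: [0.4, -0.7, -0.4]
opening: 0.0553
```

Run:
```python
from m import *
go((646.5,-134,40,-36.6),step=20)
T=snapshot("top");print([shape("top",T,(286,190),.008,0,r=15,lo=l) for l in (110,165)])
cv2.imwrite("pics/sq_after_top.png",T[:,:,::-1])
```

```text
at [ 647.1 -134.3  131.9] phi -36.7 j [-14.9  35.3  72.4   0.   72.1  21.7] F [ 0.4 -0.7 -0.4] t 8.2
-> (646.5, -134, 40, -36.6) n 5
   [18.4, -0.1, -0.2] [-0.0, 0.001, -0.0]
   [18.4, -0.0, -0.2] [-0.0, 0.001, -0.0]
   [18.4, -0.0, -0.2] [-0.0, 0.001, -0.0]
   [18.4, -0.0, -0.2] [-0.0, 0.001, -0.0]
   [18.4, -0.0, -0.1] [-0.0, 0.001, -0.0]Traceback (most recent call last):
  File "<stdin>", line 3, in <module>
  File "h.py", line 25, in shape
    c=max((c for c in cs if cv2.pointPolygonTest(cv2.convexHull(c),(r*S*1.,r*S*1.),True)>-15),key=cv2.contourArea)
ValueError: max() iterable argument is empty
```

arm_command(
  linear=[
    [12,0,-0.6],
    [22,0,0],
    [25,0,0],
    [20,0,0],
    [11,0,0],
    [6,0,0],
    [2,0,0],
    [0,0,0],
  ],
  dr=[
    [0,0.004,0],
    [0,0,0],
    [0,0,0],
    [0,0,0],
    [0,0,0],
    [0,0,0],
    [0,0,0],
    [0,0,0],
  ],
  hand=[55,55,55,55,55,55,55,55],
)

```text
time: 9.1
tool_pos: [0.6425, -0.1335, 0.0299]
orientation: [130.4, 89.9, 93.7]
ft_force: [0.1, -0.8, -0.3]
opening: 0.0552
```

Run:
```python
from m import *
go((646.5,-134,30,-36.6),step=20)
D=snapshot("side");u,v=205,160
cv2.imwrite("pics/c5.png",cv2.resize(D[v-40:v+30,u-40:u+40],(480,420),interpolation=2)[:,:,::-1])
```

```text
at [ 642.5 -133.5   29.9] phi -36.7 j [-15.   41.5  76.9   0.2  61.7  21.6] F [ 0.1 -0.8 -0.3] t 9.1
-> (646.5, -134, 30, -36.6) n 1
   [-0.1, 2.0, 3.5] [-0.002, -0.002, -0.002]
```

View pics/c5.png

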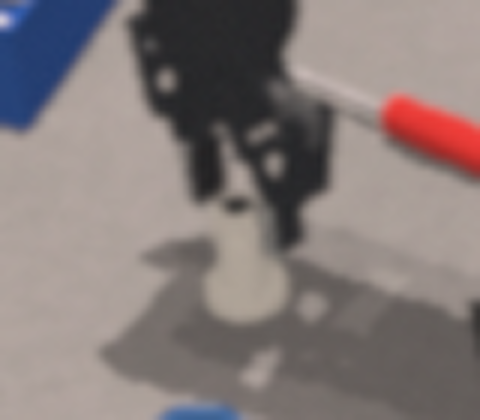

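The fingers straddle the small fitting's neck at crop (235,205). I'll shift about 4 mm and close.

arm_command(
  linear=[
    [0,1.2,2.2],
    [0,0.4,0.6],
    [0,0,0],
    [0,0,0],
    [0,0,0],
    [0,0,0],
    [0,0,0],
    [0,0,0],
  ],
  dr=[
    [0,0,0],
    [0,0,0],
    [0,0,0],
    [0,0,0],
    [0,0,0],
    [0,0,0],
    [0,0,0],
    [0,0,0],
  ],
  hand=[55,55,55,20,20,20,20,20],
)

```text
time: 9.95
tool_pos: [0.6474, -0.1343, 0.0331]
orientation: [53.9, 89.7, 17.2]
ft_force: [-0.3, 0.3, -0.1]
opening: 0.0234
```

Run:
```python
from m import *
p,R,s=cur();print(s["opening"])
go((*p[:2],150,-36.7),(648,158,150,-10),step=40)
```

```text
0.023407126899333205
at [ 647.4 -134.3   33.1] phi -36.7 j [-14.9  41.7  76.1   0.2  62.   21.7] F [-0.3  0.3 -0.1] t 9.9
-> (np.float64(647.4294840017564), np.float64(-134.26194781747603), 150, -36.7) n 3
   [-39.0, 0.1, 0.1] [-0.0, 0.001, -0.001]
   [-39.0, 0.1, 0.1] [-0.0, 0.001, -0.001]
   [-39.0, 0.0, 0.0] [-0.0, 0.001, -0.001]
-> (648, 158, 150, -10) n 8
   [0.0, 29.3, -21.8] [-0.058, -0.0, -0.0]
   [0.0, 30.6, -20.0] [-0.058, -0.0, 0.0]
   [0.0, 31.7, -18.2] [-0.058, -0.0, -0.0]
   [0.0, 32.7, -16.3] [-0.058, -0.0, -0.0]
   [0.0, 33.6, -14.4] [-0.058, -0.0, -0.0]
   [0.0, 34.4, -12.4] [-0.058, -0.0, -0.0]
   [0.0, 35.0, -10.4] [-0.058, -0.0, -0.0]
   [0.0, 35.6, -8.4] [-0.058, 0.0, 0.0]
```

arm_command(
  linear=[
    [-15,0,0],
    [-35,0,0],
    [-40,0,0],
    [-20,0,0],
    [-5,12,-9],
    [0,24,-18],
    [0,30.5,-22.8],
    [0,30.5,-22.8],
  ],
  dr=[
    [0,0,0],
    [0,0,0],
    [0,0,0],
    [0,0,0],
    [0,0,0],
    [0,0,0],
    [0,0,0],
    [0,0,0],
  ],
  hand=[20,20,20,20,20,20,20,20],
)

```text
time: 10.75
tool_pos: [0.6456, -0.0115, 0.1561]
orientation: [53.4, 89.7, 16.4]
ft_force: [0.6, -0.9, -1.2]
opening: 0.0232
```

Run:
```python
from m import *
p,R,s=cur();print(s["opening"])
go((648,158,130,-36.7),step=40)
```

```text
0.02321351086537364
at [645.6 -11.5 156.1] phi -37.1 j [-4.3 32.1 74.1  0.1 73.5 32.7] F [ 0.6 -0.9 -1.2] t 10.8
-> (648, 158, 130, -36.7) n 5
   [5.3, 27.3, -20.1] [-0.001, 0.001, -0.001]
   [5.3, 27.3, -20.0] [-0.001, 0.001, -0.001]
   [5.3, 27.4, -20.0] [-0.001, 0.001, -0.001]
   [5.2, 27.4, -20.0] [-0.001, 0.001, -0.001]
   [5.2, 27.4, -19.9] [-0.001, 0.001, -0.001]
```

arm_command(
  linear=[
    [2,30.6,-22.4],
    [5,30.6,-22.4],
    [8,30.6,-22.4],
    [8,22,-16],
    [4,11,-8],
    [0,4.5,-3.3],
    [0,1.5,-1],
    [0,0,0],
  ],
  dr=[
    [0,0.002,-0.002],
    [0,0,0],
    [0,0,0],
    [0,0,0],
    [0,0,0],
    [0,0,0],
    [0,0,0],
    [0,0,0],
  ],
  hand=[20,20,20,20,20,20,20,20],
)

```text
time: 11.55
tool_pos: [0.6438, 0.1654, 0.1272]
orientation: [-166.9, 89.9, 156.4]
ft_force: [0.9, -0.6, 0.4]
opening: 0.0235
```

Run:
```python
from m import *
p,R,s=cur();print(s["opening"])
go((648,158,50,-36.7),step=100)
```

```text
0.023525114023386088
at [643.8 165.4 127.2] phi -36.7 j [11.2 36.2 71.6  0.1 72.3 47.9] F [ 0.9 -0.6  0.4] t 11.6
-> (648, 158, 50, -36.7) n 1
   [77.2, -3.4, 8.0] [-0.0, -0.002, 0.001]
```

arm_command(
  linear=[
    [10,-1.6,3.4],
    [18,-1,2.5],
    [20,0,0.5],
    [14,0,0],
    [7,0,0],
    [3,0,0],
    [0,0,0],
    [0,0,0],
  ],
  dr=[
    [0,-0.002,0.001],
    [0,0,0],
    [0,0,0],
    [0,0,0],
    [0,0,0],
    [0,0,0],
    [0,0,0],
    [0,0,0],
  ],
  hand=[20,20,20,20,20,20,20,20],
)

```text
time: 12.35
tool_pos: [0.6497, 0.1524, 0.0528]
orientation: [43.6, 89.8, 6.5]
ft_force: [0.1, -0.4, -0.3]
opening: 0.0235
```

Run:
```python
from m import *
p,R,s=cur();print(s["opening"])
go((648,158,38,-36.7),step=100)
```

```text
0.023470049830408915
at [649.7 152.4  52.8] phi -37.1 j [10.1 41.  74.3 -0.  64.5 47.2] F [ 0.1 -0.4 -0.3] t 12.3
-> (648, 158, 38, -36.7) n 1
   [14.8, 3.4, -4.7] [-0.008, 0.003, -0.002]
```

arm_command(
  linear=[
    [4,1.8,-2.4],
    [4,0.5,-0.6],
    [2,0,0],
    [1,0,0],
    [0,0,0],
    [0,0,0],
    [0,0,0],
  ],
  dr=[
    [-0.005,0.002,-0.001],
    [0,0,0],
    [0,0,0],
    [0,0,0],
    [0,0,0],
    [0,0,0],
    [0,0,0],
  ],
  hand=[20,20,20,20,20,20,20],
)

```text
time: 13.05
tool_pos: [0.6493, 0.157, 0.0427]
orientation: [56.4, 89.8, 19.7]
ft_force: [0.4, -0.3, -1.4]
opening: 0.0235
```

Run:
```python
from m import *
p,R,s=cur();print(s["opening"])
go((648,158,37.5,-36.7),step=100)
```

```text
0.02347156274049563
at [649.3 157.   42.7] phi -36.8 j [10.4 41.8 74.5  0.  63.5 47.2] F [ 0.4 -0.3 -1.4] t 13.1
-> (648, 158, 37.5, -36.7) n 1
   [5.2, 0.0, -1.7] [-0.001, 0.002, -0.003]
```

arm_command(
  linear=[
    [2.5,0,-1.2],
    [1.5,0,0],
    [0.5,0,0],
    [0,0,0],
    [0,0,0],
  ],
  dr=[
    [0,0.002,-0.002],
    [0,0,0],
    [0,0,0],
    [0,0,0],
    [0,0,0],
  ],
  hand=[20,20,20,20,20],
)

```text
time: 13.55
tool_pos: [0.6483, 0.1577, 0.0378]
orientation: [80.2, 89.9, 43.4]
ft_force: [-0.4, 0.7, -0.8]
opening: 0.0233
```

Run:
```python
from m import *
p,R,s=cur();print(s["opening"])
go((648,158,37.5,-36.7),step=100)
D=snapshot("side");u,v=178,232
cv2.imwrite("pics/c6.png",cv2.resize(D[v-40:v+30,u-40:u+40],(480,420),interpolation=2)[:,:,::-1])
```

```text
0.023268081930606373
at [648.3 157.7  37.8] phi -36.8 j [10.5 42.1 74.6  0.  63.2 47.3] F [-0.4  0.7 -0.8] t 13.6
-> (648, 158, 37.5, -36.7) n 1
   [0.3, 0.0, -0.4] [-0.002, 0.0, -0.001]
```

View pics/c6.png

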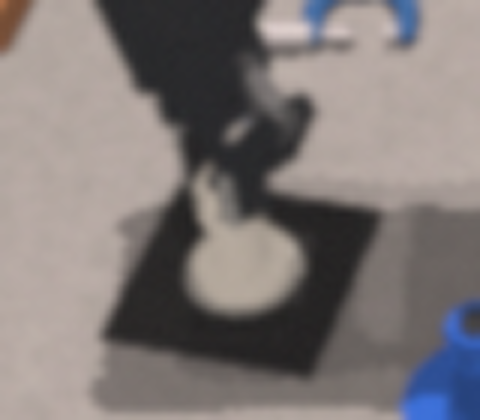

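The small fitting stands centred on its silhouette, with flange and disc both at about crop (245,265). Releasing.

arm_command(
  linear=[
    [0.4,0,0],
    [0,0,0],
    [0,0,0],
    [0,0,0],
    [-15,0,0],
    [-35,0,0],
    [-35,0,0],
    [-12,0,0],
  ],
  dr=[
    [0,0,0],
    [0,0,0],
    [0,0,0],
    [0,0,0],
    [0,0,0],
    [0,0,0],
    [0,0,0],
    [0,0,0],
  ],
  hand=[20,55,55,55,55,55,55,55],
)

```text
time: 14.4
tool_pos: [0.6475, 0.1575, 0.139]
orientation: [-165.8, 89.9, 157.4]
ft_force: [-0.0, -0.9, 0.3]
opening: 0.0548
```

Run:
```python
from m import *
go((522.7,409.3,130,-36.7),step=40)
```

```text
at [647.5 157.5 139. ] phi -36.8 j [10.5 35.8 70.7  0.  73.6 47.3] F [-0.  -0.9  0.3] t 14.4
-> (522.7, 409.3, 130, -36.7) n 8
   [1.2, 15.9, -31.3] [-0.0, -0.0, 0.0]
   [1.2, 15.9, -31.3] [-0.0, -0.0, 0.0]
   [1.1, 15.9, -31.3] [-0.0, -0.0, 0.0]
   [1.1, 15.9, -31.3] [-0.0, -0.0, 0.0]
   [1.1, 15.9, -31.3] [-0.0, -0.0, 0.0]
   [1.1, 15.9, -31.3] [-0.0, -0.0, 0.0]
   [1.1, 15.9, -31.3] [-0.0, -0.0, 0.0]
   [1.1, 15.9, -31.3] [-0.0, -0.0, 0.0]
```

arm_command(
  linear=[
    [0,8,-15.5],
    [0,16,-31.5],
    [0,20.5,-40.5],
    [0,20.5,-40.5],
    [0,20.5,-40.5],
    [0,18,-35.5],
    [0,10,-20],
    [0,4,-8],
  ],
  dr=[
    [0,0,0],
    [0,0,0],
    [0,0,0],
    [0,0,0],
    [0,0,0],
    [0,0,0],
    [0,0,0],
    [0,0,0],
  ],
  hand=[55,55,55,55,55,55,55,55],
)

```text
time: 15.2
tool_pos: [0.5228, 0.402, 0.1365]
orientation: [-123.0, 89.8, -159.9]
ft_force: [-0.2, 0.5, -0.3]
opening: 0.055
```

Run:
```python
from m import *
go((522.7,409.3,35,-36.7),step=100)
T=snapshot("top");cv2.imwrite("pics/t2.png",T[:,:,::-1])
cv2.imwrite("pics/t2c.png",np.hstack([cv2.resize(T[v-25:v+25,u-25:u+25],(380,380),interpolation=2) for u,v in((286,190),(192,128))])[:,:,::-1])
for n,uv in(("sq",(286,190)),("sm",(192,128))):
  for l in (110,160):
    try: print(n,l,shape("top",T,uv,.008,0,r=14,lo=l))
    except Exception as e: print(n,l,e)
```

```text
at [522.8 402.  136.5] phi -36.9 j [34.4 35.1 72.1  0.1 73.  71.2] F [-0.2  0.5 -0.3] t 15.2
-> (522.7, 409.3, 35, -36.7) n 1
   [101.5, 6.1, -4.3] [-0.003, -0.002, 0.003]
sq 110 {'rect': array([ 464.2, -112. ]), 'cen': array([ 464.2, -112. ]), 'size': array([63. , 63.4]), 'ang': 19.9, 'th': 110}
sq 160 {'rect': array([ 464.4, -112. ]), 'cen': array([ 464.5, -112.1]), 'size': array([58. , 58.2]), 'ang': 19.8, 'th': 160}
sm 110 {'rect': array([648.3, 157.9]), 'cen': array([648.1, 158.3]), 'size': array([50.9, 51.5]), 'ang': 83.6, 'th': 110}
sm 160 {'rect': array([648.1, 158.2]), 'cen': array([648.8, 158.8]), 'size': array([45.7, 46.2]), 'ang': 77.7, 'th': 160}
```

View pics/t2c.png

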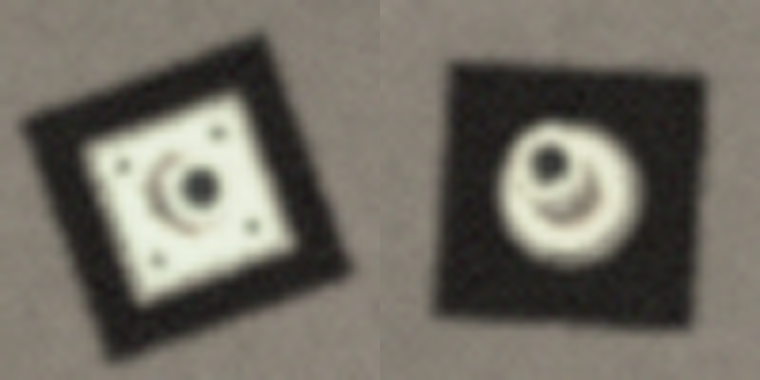

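Both placed fittings are centred and aligned to within about 1 mm and 0.1°. Next is the oblong one.

arm_command(
  linear=[
    [10,2,-1.5],
    [22,1,-1],
    [26,0.5,0],
    [20,0,0],
    [11,0,0],
    [5,0,0],
    [0,0,0],
    [0,0,0],
  ],
  dr=[
    [-0.003,-0.002,0.003],
    [0,0,0],
    [0,0,0],
    [0,0,0],
    [0,0,0],
    [0,0,0],
    [0,0,0],
    [0,0,0],
  ],
  hand=[55,55,55,55,55,55,55,55],
)

```text
time: 16.05
tool_pos: [0.5255, 0.4005, 0.0354]
orientation: [-79.9, 89.9, -116.9]
ft_force: [-0.1, -0.0, 0.5]
opening: 0.0547
```

Run:
```python
from m import *
go((522.7,409.3,32,-36.7),step=100)
```

```text
at [525.5 400.5  35.4] phi -37.0 j [34.2 41.6 75.8 -0.1 62.6 71.2] F [-0.1 -0.   0.5] t 16.1
-> (522.7, 409.3, 32, -36.7) n 1
   [3.3, 5.3, -7.5] [-0.006, 0.0, 0.002]
```

arm_command(
  linear=[
    [1.5,3,-4.2],
    [0.8,1,-1.5],
    [0,0,0],
    [0,0,0],
  ],
  dr=[
    [-0.004,0,0.001],
    [0,0,0],
    [0,0,0],
    [0,0,0],
  ],
  hand=[55,55,55,55],
)

```text
time: 16.45
tool_pos: [0.5241, 0.4086, 0.0355]
orientation: [65.1, 89.8, 28.3]
ft_force: [0.4, 0.0, -0.9]
opening: 0.055
```

Run:
```python
from m import *
go((522.7,409.3,32,-36.7),step=100)
```

```text
at [524.1 408.6  35.5] phi -36.8 j [34.8 41.9 75.3 -0.  62.5 71.6] F [ 0.4  0.  -0.9] t 16.4
-> (522.7, 409.3, 32, -36.7) n 1
   [3.5, -0.3, -1.6] [-0.001, 0.002, -0.003]
```

arm_command(
  linear=[
    [1.5,-0.2,-1],
    [0.8,0,0],
    [0,0,0],
    [0,0,0],
    [0,0,0],
    [0,0,0],
    [0,0,0],
  ],
  dr=[
    [-0.001,0.001,-0.002],
    [0,0,0],
    [0,0,0],
    [0,0,0],
    [0,0,0],
    [0,0,0],
    [0,0,0],
  ],
  hand=[55,55,20,20,20,20,20],
)

```text
time: 17.15
tool_pos: [0.5233, 0.4091, 0.0336]
orientation: [70.5, 89.9, 33.8]
ft_force: [-0.4, 0.8, 0.6]
opening: 0.023
```

Run:
```python
from m import *
p,R,s=cur();print(s["opening"])
go((*p[:2],120,-36.8),(370.9,301.3,120,22.5),step=40)
```

```text
0.023026859672913756
at [523.3 409.1  33.6] phi -36.7 j [34.9 42.1 75.3 -0.  62.5 71.6] F [-0.4  0.8  0.6] t 17.1
-> (np.float64(523.270600952528), np.float64(409.12066675067746), 120, -36.8) n 3
   [-28.8, 0.1, 0.0] [0.001, 0.0, -0.001]
   [-28.8, 0.0, 0.0] [0.001, 0.0, -0.001]
   [-28.8, 0.0, 0.0] [0.001, 0.0, -0.001]
-> (370.9, 301.3, 120, 22.5) n 8
   [0.0, -22.2, -7.2] [-0.129, 0.0, 0.0]
   [0.0, -21.1, -10.0] [-0.129, 0.0, 0.0]
   [0.0, -19.6, -12.6] [-0.129, 0.0, 0.0]
   [0.0, -17.8, -15.0] [-0.129, 0.0, 0.0]
   [0.0, -15.7, -17.2] [-0.129, 0.0, 0.0]
   [0.0, -13.4, -19.1] [-0.129, 0.0, 0.0]
   [0.0, -10.8, -20.7] [-0.129, 0.0, 0.0]
   [0.0, -8.1, -21.9] [-0.129, 0.0, 0.0]
```

arm_command(
  linear=[
    [-12,0,0],
    [-28,0,0],
    [-30,-5,-1],
    [-12,-18,-6],
    [0,-21,-10],
    [0,-19.6,-12.6],
    [0,-17.8,-15],
    [0,-15.7,-17.2],
  ],
  dr=[
    [0,0,0],
    [0,0,0],
    [-0.05,0,0],
    [-0.1,0,0],
    [-0.13,0,0],
    [-0.13,0,0],
    [-0.13,0,0],
    [-0.13,0,0],
  ],
  hand=[20,20,20,20,20,20,20,20],
)

```text
time: 17.95
tool_pos: [0.4282, 0.3363, 0.1235]
orientation: [30.8, 89.7, 33.8]
ft_force: [0.4, -0.3, -1.2]
opening: 0.023
```

Run:
```python
from m import *
p,R,s=cur();print(s["opening"])
go((370.9,301.3,110,22.6),step=30)
```

```text
0.023015125508146304
at [428.2 336.3 123.5] phi 3.0 j [34.3 21.7 94.1 -0.  63.9 31.3] F [ 0.4 -0.3 -1.2] t 17.9
-> (370.9, 301.3, 110, 22.6) n 3
   [4.4, -10.7, -19.7] [-0.114, 0.002, -0.001]
   [4.4, -8.4, -20.8] [-0.114, 0.002, -0.001]
   [4.5, -5.9, -21.6] [-0.114, 0.002, -0.001]
```

arm_command(
  linear=[
    [4,-11,-18],
    [8,-8,-18],
    [8,-4,-13],
    [4,-1,-5],
    [0,0,-1],
    [0,0,0],
    [0,0,0],
  ],
  dr=[
    [-0.114,0.002,-0.001],
    [-0.1,0.002,-0.001],
    [-0.06,0,0],
    [-0.03,0,0],
    [0,0,0],
    [0,0,0],
    [0,0,0],
  ],
  hand=[20,20,20,20,20,20,20],
)

```text
time: 18.65
tool_pos: [0.3753, 0.3013, 0.1045]
orientation: [11.0, 89.6, 32.3]
ft_force: [0.2, 0.6, 0.2]
opening: 0.0234
```

Run:
```python
from m import *
p,R,s=cur();print(s["opening"])
go((370.9,301.3,42,22.6),step=100)
```

```text
0.02341555826170661
at [375.3 301.3 104.5] phi 21.3 j [ 34.4  15.7 105.2  -0.   58.7  13.1] F [0.2 0.6 0.2] t 18.6
-> (370.9, 301.3, 42, 22.6) n 1
   [62.4, 1.5, -4.6] [-0.022, 0.007, -0.001]
```

Run:
```python
from h import *
def edges(im,uv,ctr,a0,lo,r,L0,L1,n="top",z=.006):
    u,v=uv;x0,y0=u-r,v-r
    G=cv2.resize(im[y0:y0+2*r,x0:x0+2*r].min(2),None,fx=S,fy=S,interpolation=cv2.INTER_CUBIC)
    cs,_=cv2.findContours((G>lo).astype(np.uint8),cv2.RETR_EXTERNAL,cv2.CHAIN_APPROX_NONE)
    c=max(cs,key=cv2.contourArea);P=plane(n,(c[:,0,:]+.5)/S-.5+[x0,y0],z)*1e3-ctr
    a=np.radians(a0);q=P@np.array([[np.cos(a),-np.sin(a)],[np.sin(a),np.cos(a)]])
    for sgn in(1,-1):
        m=(q[:,0]>L0)&(q[:,0]<L1)&(q[:,1]*sgn>8)
        vx,vy,_,y=cv2.fitLine(q[m].astype(np.float32),cv2.DIST_HUBER,0,.01,.01).ravel()
        print(lo,sgn,m.sum(),"angle",round(a0+np.degrees(np.arctan(vy/vx)),1),"off",round(float(y),1))
T=cv2.imread("pics/top0.png")[:,:,::-1]
for lo in(140,155,170): edges(T,(104,172),np.array([522.9,409.5]),98,lo,20,-20,19)
print("far half");
for lo in(140,155,170): edges(T,(104,172),np.array([522.9,409.5]),98,lo,20,-20,2)
print("pad");edges(T,(142,224),np.array([370.8,301.3]),155,115,15,-19,19,z=.004)
```

```text
140 1 81 angle 99.7 off 21.7
140 -1 81 angle 96.8 off -21.6
155 1 123 angle 99.7 off 19.9
155 -1 118 angle 97.2 off -19.3
170 1 130 angle 98.6 off 18.9
170 -1 105 angle 97.3 off -18.4
far half
140 1 46 angle 101.0 off 21.5
140 -1 45 angle 98.3 off -21.4
155 1 72 angle 75.3 off 17.3
155 -1 75 angle 126.1 off -17.0
170 1 75 angle 84.2 off 16.7
170 -1 63 angle 113.9 off -17.7
pad
115 1 73 angle 156.1 off 23.2
115 -1 73 angle 156.4 off -23.4
```

The edge fits give fitting 98.5° and pad 156.2°, so the turn is 57.6° and the target phi is about 20.9.

arm_command(
  linear=[
    [10,0.8,-2.6],
    [18,0,-0.5],
    [18,0,0],
    [8,0,0],
    [4,0,0],
    [2,0,0],
    [0,0,0],
    [0,0,0],
  ],
  dr=[
    [0.004,0.006,-0.001],
    [0,0,0],
    [0,0,0],
    [0,0,0],
    [0,0,0],
    [0,0,0],
    [0,0,0],
    [0,0,0],
  ],
  hand=[20,20,20,20,20,20,20,20],
)

```text
time: 19.45
tool_pos: [0.3732, 0.3021, 0.042]
orientation: [20.7, 89.9, 41.6]
ft_force: [-0.7, -0.1, -0.2]
opening: 0.023
```

Run:
```python
from m import *
go((370.9,301.3,38,20.9),step=100)
D=snapshot("side");u,v=272,290
cv2.imwrite("pics/c7.png",cv2.resize(D[v-40:v+35,u-40:u+40],(640,600),interpolation=2)[:,:,::-1])
```

```text
at [373.2 302.1  42. ] phi 20.9 j [ 34.6  21.6 107.4   0.   50.9  13.7] F [-0.7 -0.1 -0.2] t 19.4
-> (370.9, 301.3, 38, 20.9) n 1
   [4.0, 0.1, -2.4] [-0.0, 0.002, -0.001]
```

View pics/c7.png

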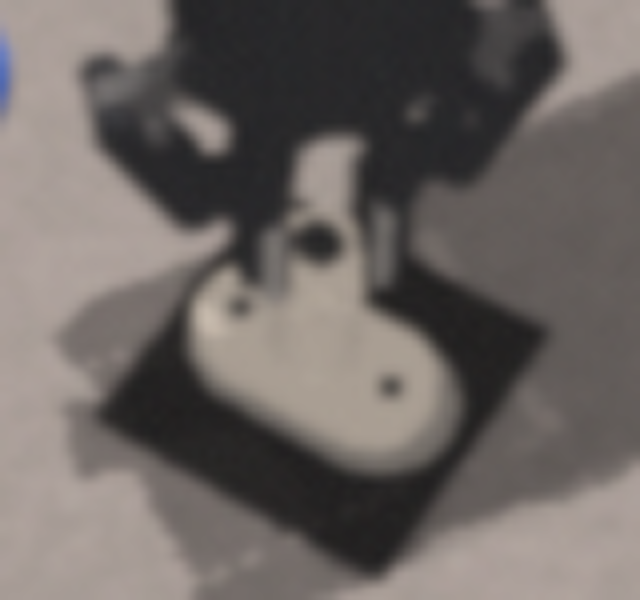

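arm_command(
  linear=[
    [1.8,0.1,-1.5],
    [1,0,0],
    [0.5,0,0],
    [0,0,0],
    [0,0,0],
  ],
  dr=[
    [0,0.002,0],
    [0,0,0],
    [0,0,0],
    [0,0,0],
    [0,0,0],
  ],
  hand=[20,20,20,20,20],
)

```text
time: 20.0
tool_pos: [0.3721, 0.3019, 0.0395]
orientation: [34.9, 89.9, 55.8]
ft_force: [-0.5, 0.2, 0.0]
opening: 0.0231
```

Run:
```python
from m import *
go((370.9,301.3,38,20.9),step=100)
f=lambda a,b,z:(lambda d:np.degrees(np.arctan2(d[1],d[0]))%180)(np.diff(plane("side",np.array([a,b])/8+[232,250],z),axis=0)[0])
print(f((237,305),(390,385),.016),f((100,415),(375,575),.004),f((375,575),(545,330),.004)+90)
```

```text
at [372.1 301.9  39.5] phi 20.9 j [3.470e+01 2.180e+01 1.076e+02 1.000e-01 5.050e+01 1.370e+01] F [-0.5  0.2  0. ] t 20.0
-> (370.9, 301.3, 38, 20.9) n 1
   [1.5, -0.2, -1.3] [-0.0, 0.002, -0.001]
157.50827147750516 155.9506829041509 155.94208906309444
```

arm_command(
  linear=[
    [1,-0.2,-0.9],
    [0.5,0,0],
    [0,0,0],
    [0,0,0],
    [0,0,0],
    [0,0,0],
    [-15,0,0],
    [-35,0,0],
  ],
  dr=[
    [0.007,0.001,0],
    [0,0,0],
    [0,0,0],
    [0,0,0],
    [0,0,0],
    [0,0,0],
    [0,0,0],
    [0,0,0],
  ],
  hand=[20,20,20,55,55,55,55,55],
)

```text
time: 20.8
tool_pos: [0.3696, 0.3001, 0.0856]
orientation: [-175.3, 89.6, -154.8]
ft_force: [0.2, 0.6, 0.8]
opening: 0.0547
```

Run:
```python
from m import *
go((370.9,301.3,130,20.5),(472.2,94.3,130,20),step=40)
```

```text
at [369.6 300.1  85.6] phi 20.5 j [3.460e+01 1.720e+01 1.063e+02 1.000e-01 5.690e+01 1.410e+01] F [0.2 0.6 0.8] t 20.8
-> (370.9, 301.3, 130, 20.5) n 2
   [-22.2, 0.3, 0.7] [-0.0, -0.003, 0.0]
   [-22.2, 0.3, 0.8] [-0.0, -0.003, 0.0]
-> (472.2, 94.3, 130, 20) n 6
   [0.0, -38.2, 3.7] [0.001, 0.0, -0.0]
   [-0.0, -38.2, 3.8] [0.001, 0.0, -0.0]
   [0.0, -38.2, 3.8] [0.001, 0.0, 0.0]
   [-0.0, -38.2, 3.9] [0.001, 0.0, 0.0]
   [-0.0, -38.2, 4.0] [0.001, 0.0, 0.0]
   [-0.0, -38.2, 4.0] [0.001, 0.0, -0.0]
```

arm_command(
  linear=[
    [-25,0,0],
    [-12,-12,1.2],
    [-2,-28,2.8],
    [0,-45,4.5],
    [0,-45,4.5],
    [0,-45,4.5],
    [0,-28,2.8],
    [0,-12,1.2],
  ],
  dr=[
    [0,-0.006,0],
    [0,0,0],
    [0,0,0],
    [0,0,0],
    [0,0,0],
    [0,0,0],
    [0,0,0],
    [0,0,0],
  ],
  hand=[55,55,55,55,55,55,55,55],
)

```text
time: 21.6
tool_pos: [0.4695, 0.0967, 0.1284]
orientation: [7.0, 89.7, 27.7]
ft_force: [0.0, 0.7, 0.3]
opening: 0.055
```

Run:
```python
from m import *
go((472.2,94.3,33,20.5),step=100)
T=snapshot("top");cv2.imwrite("pics/t3.png",T[:,:,::-1])
for l in (110,155,165):
    try: print(l,shape("top",T,(142,224),.008,0,r=17,lo=l))
    except Exception as e: print(l,e)
```

```text
at [469.5  96.7 128.4] phi 20.7 j [ 7.200e+00  1.360e+01  1.042e+02  1.000e-01  6.190e+01 -1.350e+01] F [0.  0.7 0.3] t 21.6
-> (472.2, 94.3, 33, 20.5) n 1
   [95.4, -3.3, 1.2] [0.003, 0.005, -0.001]
110 {'rect': array([371.5, 301.8]), 'cen': array([371.2, 301.2]), 'size': array([50.8, 85.3]), 'ang': 154.2, 'th': 110}
155 {'rect': array([371.8, 302.4]), 'cen': array([371.4, 301.9]), 'size': array([45.2, 80.7]), 'ang': 153.6, 'th': 155}
165 {'rect': array([371.8, 302.5]), 'cen': array([371.5, 302. ]), 'size': array([43.8, 79.7]), 'ang': 154.5, 'th': 165}
```

Oblong fitting is centred within about 1 mm, at 154–156° against the pad's 155–156°. Last is the big fitting.

arm_command(
  linear=[
    [10,-1.5,0.6],
    [22,-0.5,0],
    [25,0,0],
    [18,0,0],
    [10,0,0],
    [4,0,0],
    [1,0,0],
    [0,0,0],
  ],
  dr=[
    [0,0.004,-0.001],
    [0,0,0],
    [0,0,0],
    [0,0,0],
    [0,0,0],
    [0,0,0],
    [0,0,0],
    [0,0,0],
  ],
  hand=[55,55,55,55,55,55,55,55],
)

```text
time: 22.45
tool_pos: [0.4692, 0.0941, 0.0312]
orientation: [-177.8, 89.8, -157.0]
ft_force: [0.8, 0.3, 0.1]
opening: 0.0549
```

Run:
```python
from m import *
go((472.2,94.3,33,20.5),step=100)
```

```text
at [469.2  94.1  31.2] phi 20.8 j [ 7.000e+00  2.270e+01  1.077e+02 -1.000e-01  4.970e+01 -1.370e+01] F [0.8 0.3 0.1] t 22.4
-> (472.2, 94.3, 33, 20.5) n 1
   [-1.8, -0.9, 2.9] [0.004, -0.003, 0.0]
```

arm_command(
  linear=[
    [-0.8,-0.5,1.8],
    [0,0,0.3],
    [0,0,0],
    [0,0,0],
    [0,0,0],
    [0,0,0],
    [0,0,0],
    [0,0,0],
  ],
  dr=[
    [0,-0.002,0],
    [0,0,0],
    [0,0,0],
    [0,0,0],
    [0,0,0],
    [0,0,0],
    [0,0,0],
    [0,0,0],
  ],
  hand=[55,55,55,20,20,20,20,20],
)

```text
time: 23.25
tool_pos: [0.4728, 0.0946, 0.0344]
orientation: [-18.7, 89.8, 2.0]
ft_force: [-0.9, -0.8, 0.7]
opening: 0.023
```

Run:
```python
from m import *
p,R,s=cur();print(s["opening"])
go((*p[:2],140,20.5),(371.5,-275.2,140,20.5),step=45)
```

```text
0.023001099987728344
at [472.8  94.6  34.4] phi 20.8 j [  7.   22.6 107.3  -0.   49.9 -13.8] F [-0.9 -0.8  0.7] t 23.2
-> (np.float64(472.8238328672641), np.float64(94.59303605872664), 140, 20.5) n 3
   [-35.2, -0.0, 0.1] [0.002, 0.001, 0.0]
   [-35.2, -0.0, 0.1] [0.002, 0.001, 0.0]
   [-35.2, -0.0, 0.0] [0.002, 0.001, 0.0]
-> (371.5, -275.2, 140, 20.5) n 9
   [0.0, -34.5, -24.9] [-0.0, 0.0, 0.0]
   [0.0, -34.5, -24.9] [-0.0, 0.0, 0.0]
   [0.0, -34.5, -24.9] [-0.0, 0.0, 0.0]
   [0.0, -34.5, -24.9] [-0.0, 0.0, 0.0]
   [0.0, -34.5, -24.9] [-0.0, 0.0, 0.0]
   [0.0, -34.5, -24.9] [-0.0, 0.0, 0.0]
   [0.0, -34.5, -24.9] [-0.0, 0.0, 0.0]
   [0.0, -34.5, -24.9] [-0.0, 0.0, 0.0]
   [0.0, -34.5, -24.9] [-0.0, 0.0, 0.0]
```

arm_command(
  linear=[
    [-15,0,0],
    [-35,0,0],
    [-40,0,0],
    [-20,0,0],
    [-5,-12,-8.5],
    [0,-26,-18.7],
    [0,-36,-26],
    [0,-36,-26],
  ],
  dr=[
    [0,0,0],
    [0,0,0],
    [0,0,0],
    [0,0,0],
    [0,0,0],
    [0,0,0],
    [0,0,0],
    [0,0,0],
  ],
  hand=[20,20,20,20,20,20,20,20],
)

```text
time: 24.05
tool_pos: [0.4346, -0.0388, 0.1502]
orientation: [167.1, 89.9, -171.7]
ft_force: [0.5, -0.4, -0.9]
opening: 0.0227
```

Run:
```python
from m import *
go((371.5,-275.2,130,20.5),step=45)
```

```text
at [434.6 -38.8 150.2] phi 21.2 j [ -9.9   6.8 109.1  -0.   64.2 -31.1] F [ 0.5 -0.4 -0.9] t 24.1
-> (371.5, -275.2, 130, 20.5) n 6
   [3.4, -32.9, -24.0] [0.002, -0.0, -0.0]
   [3.4, -33.0, -24.0] [0.002, -0.0, -0.0]
   [3.4, -33.0, -23.9] [0.002, -0.0, -0.0]
   [3.4, -33.1, -23.8] [0.002, -0.0, -0.0]
   [3.4, -33.1, -23.8] [0.002, -0.0, -0.0]
   [3.4, -33.2, -23.7] [0.002, -0.0, -0.0]
```

arm_command(
  linear=[
    [0,-36,-26],
    [0,-36,-26],
    [0,-36,-26],
    [2,-34,-24.5],
    [5,-26,-18.8],
    [6,-13,-9.5],
    [3,-4,-3],
    [0,0,0],
  ],
  dr=[
    [0.003,0,0],
    [0.003,0,0],
    [0.003,0,0],
    [0,0,0],
    [0,0,0],
    [0,0,0],
    [0,0,0],
    [0,0,0],
  ],
  hand=[20,20,20,20,20,20,20,20],
)

```text
time: 24.85
tool_pos: [0.3623, -0.2736, 0.1263]
orientation: [136.3, 89.4, 156.5]
ft_force: [-0.2, 0.0, -1.0]
opening: 0.0228
```

Run:
```python
from m import *
go((371.5,-275.2,50,20.5),step=100)
```

```text
at [ 362.3 -273.6  126.3] phi 20.2 j [-41.6  11.2 107.5  -0.2  61.8 -61.7] F [-0.2  0.  -1. ] t 24.9
-> (371.5, -275.2, 50, 20.5) n 1
   [76.2, -5.2, 8.6] [-0.005, -0.007, -0.007]
```

arm_command(
  linear=[
    [8,-2,4.5],
    [16,-0.5,1.5],
    [18,0,0],
    [14,0,0],
    [8,0,0],
    [4,0,0],
    [0,0,0],
    [0,0,0],
  ],
  dr=[
    [0,-0.005,-0.005],
    [0,0,0],
    [0,0,0],
    [0,0,0],
    [0,0,0],
    [0,0,0],
    [0,0,0],
    [0,0,0],
  ],
  hand=[20,20,20,20,20,20,20,20],
)

```text
time: 25.65
tool_pos: [0.3719, -0.2686, 0.0545]
orientation: [96.5, 90.0, 117.1]
ft_force: [-0.0, -0.5, -1.1]
opening: 0.0231
```

Run:
```python
from m import *
go((371.5,-275.2,39,20.5),step=100)
```

```text
at [ 371.9 -268.6   54.5] phi 20.6 j [-40.4  18.1 110.3   0.   51.6 -61.1] F [-0.  -0.5 -1.1] t 25.6
-> (371.5, -275.2, 39, 20.5) n 1
   [15.5, -6.1, -2.7] [0.002, -0.0, -0.0]
```

arm_command(
  linear=[
    [4,-3.2,-1.4],
    [4,-0.8,-0.3],
    [2,0,0],
    [1,0,0],
    [0,0,0],
    [0,0,0],
  ],
  dr=[
    [0,0,0],
    [0,0,0],
    [0,0,0],
    [0,0,0],
    [0,0,0],
    [0,0,0],
  ],
  hand=[20,20,20,20,20,20],
)

```text
time: 26.25
tool_pos: [0.3723, -0.274, 0.0438]
orientation: [-58.9, 89.9, -38.3]
ft_force: [-0.0, 0.0, -1.0]
opening: 0.0231
```

Run:
```python
from m import *
go((371.5,-275.2,39,20.5),step=100)
```

```text
at [ 372.3 -274.    43.8] phi 20.6 j [-40.9  19.5 110.1   0.   50.2 -61.5] F [-0.  0. -1.] t 26.2
-> (371.5, -275.2, 39, 20.5) n 1
   [4.8, -0.9, -1.2] [0.002, 0.001, 0.002]
```

arm_command(
  linear=[
    [2.2,-0.7,-0.9],
    [1.2,0,0],
    [0.6,0,0],
    [0,0,0],
    [0,0,0],
  ],
  dr=[
    [0,0.001,0.001],
    [0,0,0],
    [0,0,0],
    [0,0,0],
    [0,0,0],
  ],
  hand=[20,20,20,20,20],
)

```text
time: 26.75
tool_pos: [0.3717, -0.275, 0.0395]
orientation: [-78.7, 89.9, -58.1]
ft_force: [-0.1, -0.0, -1.6]
opening: 0.0228
```

Run:
```python
from m import *
go((371.5,-275.2,38.5,20.5),step=100)
D=snapshot("side");u,v=297,146
cv2.imwrite("pics/c8.png",cv2.resize(D[v-35:v+25,u-40:u+40],(480,360),interpolation=2)[:,:,::-1])
```

```text
at [ 371.7 -275.    39.5] phi 20.6 j [-41.   20.  110.2  -0.   49.7 -61.6] F [-0.1 -0.  -1.6] t 26.8
-> (371.5, -275.2, 38.5, 20.5) n 1
   [1.0, -0.1, -0.2] [0.002, 0.0, 0.001]
```

View pics/c8.png

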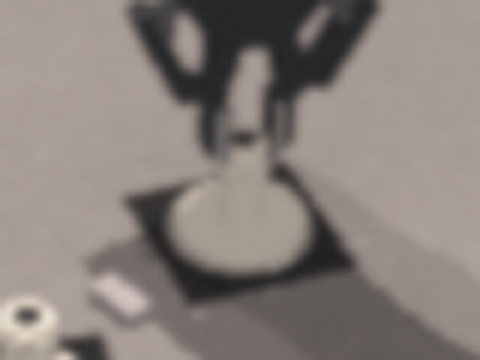

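The big fitting is centred on its pad at about crop (240,225). I'll release it, lift and move clear.

arm_command(
  linear=[
    [0.8,0,0],
    [0,0,0],
    [0,0,0],
    [0,0,0],
    [0,0,0],
    [-15,0,0],
    [-35,0,0],
    [-45,0,0],
  ],
  dr=[
    [0,0,0],
    [0,0,0],
    [0,0,0],
    [0,0,0],
    [0,0,0],
    [0,0,0],
    [0,0,0],
    [0,0,0],
  ],
  hand=[20,20,55,55,55,55,55,55],
)

```text
time: 27.6
tool_pos: [0.3696, -0.2732, 0.1317]
orientation: [120.5, 89.5, 141.1]
ft_force: [0.1, -0.3, -0.1]
opening: 0.0551
```

Run:
```python
from m import *
go((210,-480,200,20.5),step=40)
```

```text
at [ 369.6 -273.2  131.7] phi 20.6 j [-41.   11.4 106.4  -0.   62.7 -61.6] F [ 0.1 -0.3 -0.1] t 27.6
-> (210, -480, 200, 20.5) n 7
   [-9.8, -19.5, -31.8] [0.0, -0.001, -0.001]
   [-9.8, -19.6, -31.8] [0.0, -0.001, -0.001]
   [-9.8, -19.6, -31.8] [0.0, -0.001, -0.001]
   [-9.8, -19.6, -31.8] [0.0, -0.001, -0.001]
   [-9.8, -19.6, -31.7] [0.0, -0.001, -0.001]
   [-9.8, -19.6, -31.7] [0.0, -0.001, -0.001]
   [-9.8, -19.7, -31.7] [0.0, -0.001, -0.001]
```

arm_command(
  linear=[
    [-15,-10,-16],
    [-15,-19,-31],
    [-10,-20,-32],
    [-8,-20,-32],
    [-5,-20,-32],
    [0,-14,-22],
    [0,-6,-10],
    [0,0,0],
  ],
  dr=[
    [0,0,0],
    [0,0,0],
    [0,0,0],
    [0,0,0],
    [0,0,0],
    [0,0,0],
    [0,0,0],
    [0,0,0],
  ],
  hand=[55,55,55,55,55,55,55,55],
)

```text
time: 28.4
tool_pos: [0.2414, -0.4441, 0.1943]
orientation: [-98.6, 89.8, -77.8]
ft_force: [0.1, -0.2, 0.1]
opening: 0.0548
```

Run:
```python
from m import *
p,R,s=cur();print(p,np.abs(s["qvel"]).max())
T=snapshot("top");D=snapshot("side");T0=cv2.imread("pics/top0.png")[:,:,::-1]
for n,uv,r,ref in(("big",(343,222),19,"371.5,-275.2"),("square",(286,190),14,"464.4,-112.2 @19.9"),("small",(192,128),14,"647.9,158.1"),("oblong",(142,224),17,"370.9,301.3 @155.8")):
  print(n,"pad",ref)
  for l in (110,160):
    try: print("  ",l,shape("top",T,uv,.008,0,r=r,lo=l))
    except Exception as e: print(n,l,e)
for n,(u,v,w) in dict(micrometer=(248,122,26),vial=(178,205,10)).items():
    print(n,"change",np.abs(T[v-w:v+w,u-w:u+w].astype(int)-T0[v-w:v+w,u-w:u+w]).mean().round(1))
cv2.imwrite("pics/end_top.png",T[60:290,80:460][:,:,::-1].repeat(2,0).repeat(2,1))
cv2.imwrite("pics/end_side.png",D[:,:,::-1])
```

```text
[ 241.40003777 -444.08575707  194.29596175] 0.6821693652941383
big pad 371.5,-275.2
   110 {'rect': array([ 371.6, -275. ]), 'cen': array([ 371.5, -274.9]), 'size': array([79.2, 80.1]), 'ang': 66.3, 'th': 110}
   160 {'rect': array([ 371.2, -276. ]), 'cen': array([ 371.3, -275.9]), 'size': array([73.8, 74.3]), 'ang': 25.8, 'th': 160}
square pad 464.4,-112.2 @19.9
   110 {'rect': array([ 464.2, -111.9]), 'cen': array([ 464.3, -111.9]), 'size': array([63.1, 63.3]), 'ang': 19.7, 'th': 110}
   160 {'rect': array([ 464.3, -112. ]), 'cen': array([ 464.4, -112.1]), 'size': array([58.1, 58.1]), 'ang': 109.8, 'th': 160}
small pad 647.9,158.1
   110 {'rect': array([648.3, 158.1]), 'cen': array([648.1, 158.2]), 'size': array([51.1, 51.1]), 'ang': 179.7, 'th': 110}
   160 {'rect': array([648.1, 158.4]), 'cen': array([648.7, 158.8]), 'size': array([45.7, 45.9]), 'ang': 77.8, 'th': 160}
oblong pad 370.9,301.3 @155.8
   110 {'rect': array([371.5, 301.8]), 'cen': array([371.2, 301.2]), 'size': array([51.2, 85.7]), 'ang': 153.6, 'th': 110}
   160 {'rect': array([371.7, 302.4]), 'cen': array([371.5, 301.8]), 'size': array([45.2, 80.4]), 'ang': 153.6, 'th': 160}
micrometer change 1.9
vial change 2.0
```

View pics/end_top.png

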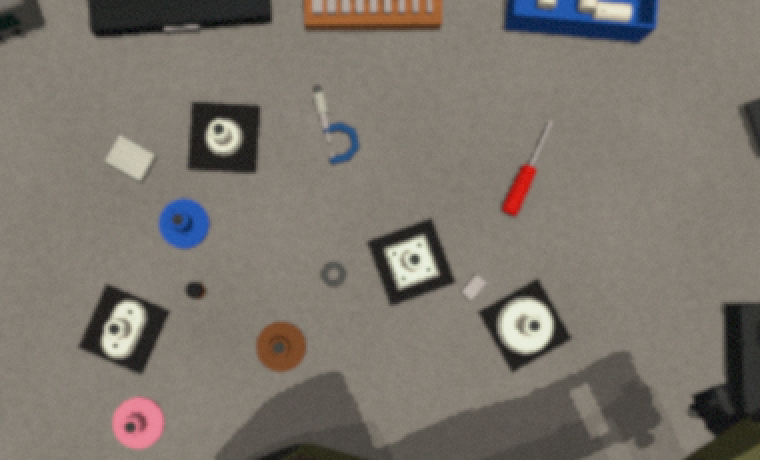

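View pics/end_side.png

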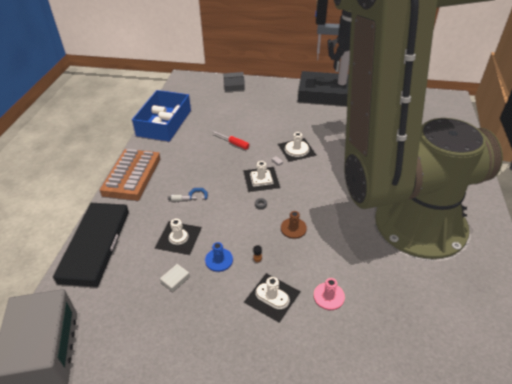

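All four stand upright on their pads, and the micrometer and vial are unchanged. One last check: the oblong's angle from its straight edges and screw holes.

Run:
```python
from h import *
def contour(n,im,uv,r,lo,z):
    u,v=uv;x0,y0=u-r,v-r
    G=cv2.resize(im[y0:y0+2*r,x0:x0+2*r].min(2),None,fx=S,fy=S,interpolation=cv2.INTER_CUBIC)
    cs,_=cv2.findContours((G>lo).astype(np.uint8),cv2.RETR_EXTERNAL,cv2.CHAIN_APPROX_NONE)
    c=max(cs,key=cv2.contourArea);return plane(n,(c[:,0,:]+.5)/S-.5+[x0,y0],z)*1e3
T=snapshot("top");D=snapshot("side")
a=np.radians(156);M=np.array([[np.cos(a),-np.sin(a)],[np.sin(a),np.cos(a)]])
for n,im,uv,r,lo in(("top",T,(142,224),17,150),("top",T,(142,224),17,165),("top",T,(142,224),17,180),("side",D,(272,296),22,165),("side",D,(272,296),22,180)):
    q=(contour(n,im,uv,r,lo,.01)-[370.9,301.3])@M
    for s in(1,-1):
        m=(abs(q[:,0])<18)&(q[:,1]*s>8);vx,vy,_,y=cv2.fitLine(q[m].astype(np.float32),cv2.DIST_HUBER,0,.01,.01).ravel()
        print(n,lo,s,m.sum(),round(156+np.degrees(np.arctan(vy/vx)),1),round(float(y),1))
```

```text
top 150 1 69 155.8 21.6
top 150 -1 70 152.9 -22.1
top 165 1 69 156.2 20.4
top 165 -1 71 153.4 -21.4
top 180 1 120 157.1 18.1
top 180 -1 123 147.6 -15.9
side 165 1 194 95.2 26.6
side 165 -1 125 155.4 -18.9
side 180 1 208 104.3 26.8
side 180 -1 136 151.8 -17.2
```

```bash
python3 -c "
from station import *
print(sign_off())"
```

```text
the job is handed in; nothing more can be done
None
```

All four white fittings now stand neck up on their matching pads, and I handed the job in at about 28.5 s of the 120 s allowed, with the gripper clear of everything.

| Fitting | Centre, compared with its silhouette | Angle, compared with the pad |
|---|---|---|
| Big round | within about 1 mm | round, no alignment needed |
| Small round | within about 1 mm | round, no alignment needed |
| Square | within about 0.5 mm | within 0.2° |
| Oblong | within about 1 mm | about 155°, pad about 156° |

The oblong angle is the least certain figure. In the top view its two edges gave 153–156°. The clean side-view edge gave 155.4°. I discarded the fits where the neck merged with the outline.

The images around the micrometer and the vial did not change. The wrist readings I saw stayed under 2 N. I set down and released each fitting once and moved none afterwards.

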